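# Pop the toy drill's battery out of its charging dock and trap it

### The arm

A 6-joint arm with a two-finger parallel gripper is mounted at the origin on the work surface. World frame = base frame: x ahead of the robot, y to its left, z up, the work surface at z = 0. Lengths are in m, angles in degrees, forces in N, time in s.
With the tool pointing down it reaches from about 0.35 to 0.975 m from the base axis. Payload 4.9 kg.
Tool frame: the origin (TCP) lies midway between the tips of the shut fingers; the grasp point (between the pads) lies 19 mm behind it (r.grip_point_offset is the distance from the TCP to the grasp point, in m); z points along the fingers, y is the line along which they close (so a half turn about z gives the same grasp; the last joint's range is limited). The gripper opens to 85 mm and grips with 20 to 120 N. Pads are 22 mm wide; open, the fingers measure 114 mm over their backs; the gripper's body (76 mm by 85 mm) begins 54 mm behind the grasp point. The pads swing forward as they close: fully open they stand 13 mm farther back than shut.
Start: joints at [57.697, 3.019, 92.412, -0, 84.569, -6.818], TCP at [0.269, 0.564, 0.231] pointing down, gripper open.
Joint ranges: [-172.51, 172.51], [-57.92, 126.97], [3.15, 148.05], [-58.71, 238.71], [5.1, 150.11], [-179.66, 179.66]. Speed limits (degrees/s): [147.25, 147.25, 180, 180, 180, 180].

### API

Orientations are given as [roll, pitch, yaw] about the fixed x, y, z axes, in that order (R = Rz(yaw) Ry(pitch) Rx(roll)).
In Python, from station import r gives the robot as it stands.
- The arm moves only by the tool arm_command, never from a script. Its argument "series" is a list of rows, each an object with "gripper": the gripper's target within -1 to 1 (shut at 1, half-way at 0, fully open at -1); "xyz": the shift along the tool's x, y, z in units of 40 mm (1.0 is 40 mm), a list of three; "turn": the turn, a rotation vector about the tool's x, y, z in rad, a list of three. In form: [{"gripper": gripper, "xyz": [dx, dy, dz], "turn": [ax, ay, az]}, ...]. A call has 1 to 10 rows; each row is the pose to reach, as a shift and turn from the pose commanded when the call began, along the tool's axes at that moment; what a row does not reach only later rows make up. A row lasts 1/12 s, in which the tool goes at most 41.7 mm and 7.16 degrees, less where a joint would pass 70% of its speed; a pose out of reach is approached as far as the arm can. A call with a gripper value outside its range is refused whole. The fingers move at their own pace and stop on an object; the grip force is fixed at half the most. Time passes only in rows, so rows that repeat a pose let the fingers close. It gives the time, the measured TCP pose, the force, the opening and the grip force at its end, in the units of the state.
- r.state(): the state, without advancing time (a new reading comes with each control period).
- r.snapshot(name): name is "scene" or "side" or "wrist"; returns the picture (420x560x3 uint8, red, green, blue); there is no depth.
- r.get_calibration(name): a dict with "K" (3x3 intrinsics, pixels), "rvec" (rotation vector, rad) and "tvec" (3), from world to camera coordinates, as OpenCV has them. Camera axes: x right, y down, z forward; pixel columns grow to the right and rows downward; lengths in m; the calibration is good to about 2 mm. A picture is of the moment at which its call begins: read the wrist's pose just before it. get_calibration takes no time and is no camera call; for the wrist camera it gives the pose at the moment of the call.
- r.finish_job(): hands the job in; it is judged then, once.
The state is a dict: "t": time; "joints": joint angles; "dq": joint speeds; "tau": joint torques, N m; "tcp_pos": TCP position; "orientation": TCP orientation; "force": force on the tool from outside, world axes, zero at the start; "wrist_torque": the same for the moment, N m; "grip_width": finger opening in m; "gripper_force": force on a finger pad.
Only numpy, scipy, OpenCV 4.12 (cv2) and the standard library are available. Lean on these libraries where they do the work, as an engineer would, in place of code of your own. Each camera call takes 0.05 s, during which the arm holds its last target. There are 200 camera calls.

### The job

Press the red ejector of the charging dock down with one finger so that the yellow battery pack springs out of its bay, and trap the popped pack with the other finger before it slides away down the chute. Do not lift the pack, and leave the toys around alone. Finish while holding both there: one finger keeping the ejector pressed down, the other keeping the pack at rest on the chute.

Things in the scene. Friction and masses are not known exactly. Their poses are not given: they have to be found in the camera images.
- dock: Grey charging dock fixed to the table, 208 (x) by 109 mm (y). Origin on the table under the trap point. x points up the chute to the bay, away from the robot, turned up to 26 deg either way; y to the side where the ejector is (left, looking up the chute); z up. Highest: the black housing behind the bay, 95 mm.
- chute: Slippery chute in the dock, slope 12 deg (0.21 rad). Origin: the trap point on its floor; x up the slope, y to the ejector's side, z square to the floor. Floor 43 mm wide between guides 5.5 mm thick and 5 mm high (18 mm beside the bay, from x = 37 mm; then a housing from x = 112 mm, 30 mm high). At x = -60 mm it ends and a loose pack drops off.
- trap_point (a point): Point on the middle of the chute floor (35 mm above the table), 39 mm downhill of the catch and level along the dock's x with the middle of the ejector, 50 mm beside it. A finger standing here, its tip below the top of the pack, stops the pack.
- pack: Loose yellow battery pack, 44 (x, along the chute) x 40 x 24 mm, 0.09 to 0.16 kg. Origin: centre of its underside; its front faces downhill (-x). It starts in the bay, origin 64 mm and front 42 mm uphill of the trap point, held by a catch in the floor. With the ejector about 6 mm down the catch lets go: it shoots down the chute and, unless stopped, off its end.
- ejector_top (a point): Middle of the top of the red ejector button, 34 (along dock x) by 26 mm, beside the chute on a block 37 mm high. At rest it is 51 mm above the table, 16 mm above the trap point; fully pressed 42 mm above the table, so a second fingertip at the same height over the trap point is then 7 mm above the chute floor.
- pusher (a joint): Steel spring plunger behind the pack, travel down the chute in m: 0 loaded, 0.040 fully out. It pushes with 1.3 N at the start and 0.8 N at the end of its stroke.
- ejector (a joint): Travel of the ejector in m, straight down: 0 at rest, 0.009 fully down. Spring: 1.6 N to start, about 5 N fully down; it comes back up when let go. Above 0.0062 counts as down.
- elephant: Blue ceramic elephant, about 100 x 56 mm and 88 mm tall; origin under its middle. Bystander.
- drill: Green plastic toy drill lying on its side, about 120 x 105 mm, 38 mm high; origin on the table under its middle. Bystander.
- ring_a: Light wooden ring lying flat, 72 mm across, 14 mm high; origin under its centre. Bystander.
- ring_b: Dark wooden ring lying flat, 60 mm across, 14 mm high; origin under its centre. Bystander.
- bell: Steel bicycle bell, 56 mm dome, 41 mm high; origin under its centre. Bystander.
- cone: Orange cone with a white band on a 76 mm square foot, 110 mm high; origin under its centre. Bystander.

How it is judged (in metres and radians):
On the way, in this order (a step that is already met when the one before it is completed fails the run):
1. the ejector is being pressed (value of joint ejector above 0.002 m).
2. the pack has popped out and is at rest against a finger, the ejector down (value of joint ejector above 0.0062 m and x of pack in the frame of chute between -0.003 and 0.0595 m and z of pack in the frame of chute below 0.006 m and linear speed of pack below 0.01 m/s and contact force between the fingers and pack above 0.05 N), for 0.3 s.
At the end, for the whole second after the job is handed in: The ejector is held down more than 6.2 mm of its 9; the pack has come 4 to 67 mm down the chute from its bay, lies on the chute floor (within 6 mm), is at rest (under 0.01 m/s) and touches a finger (over 0.05 N) (all of step 2); the arm keeps its last pose, push and grip.
It fails at once if the pack slid away (more than 72 mm down the chute) (x of pack in the frame of chute below -0.008 m).
It fails at once if the pack was lifted off the chute (over 12 mm) (z of pack in the frame of chute above 0.012 m).
It fails at once if a toy (elephant, drill, ring, bell or cone) was moved more than 20 mm (distance of any of elephant, drill, ring_a, ring_b, bell, cone from where it was at the start of the episode above 0.02 m).
It also fails if it takes over 29 s, if anything falls off the work surface, if the arm or the gripper's body presses on something with over 40 N, if the wrist force passes 120 N, or if a joint passes its speed limit or range.

## Working session

There is one attempt and no reset: what is moved stays moved. The work goes in short steps, Python scripts to look and compute and a tool call to move; the robot and the scene stay as the last step left them, time stands still between calls to the robot, and variables do not carry over. Pictures are saved under pics/ and viewed, at most 10 in all, crops included, and the job is handed in when it is done.

Besides the shell and the picture viewer there is one more tool, called after "Emit:" by a JSON object that holds its "name" and its "arguments", one argument or row to a line. arm_command: Moves the arm, as the interface text tells. Its arguments: {"type":"object","properties":{"series":{"type":"array","items":{"type":"object","properties":{"gripper":{"type":"number"},"xyz":{"type":"array","items":{"type":"number"}},"turn":{"type":"array","items":{"type":"number"}}}}}},"required":["series"]}

```bash
mkdir -p pics
python3 - <<'E'
from station import r
import cv2
for n in("scene","side"):
    cv2.imwrite(f"pics/{n}0.png",r.snapshot(n)[:,:,::-1])
    c=r.get_calibration(n);R=cv2.Rodrigues(c["rvec"])[0];print(n,c["K"].tolist() if hasattr(c["K"],"tolist") else c["K"],-R.T@c["tvec"])
s=r.state();print(s["t"],s["tcp_pos"],s["orientation"],s["grip_width"])
E
```

```text
scene [[539.9750738524693, 0.0, 282.5551373120726], [0.0, 539.9750738524693, 208.00248264103342], [0.0, 0.0, 1.0]] [0.97066058 0.59862807 1.16929386]
side [[487.0638110448764, 0.0, 284.8823794930406], [0.0, 487.0638110448764, 212.52220287804303], [0.0, 0.0, 1.0]] [ 0.12077722 -0.81479376  1.19485465]
0.1 [0.26862729 0.56369522 0.23017536] [-1.79893166e+02 -1.20276388e-02  1.54512918e+02] 0.08527087581100382
```

View pics/scene0.png

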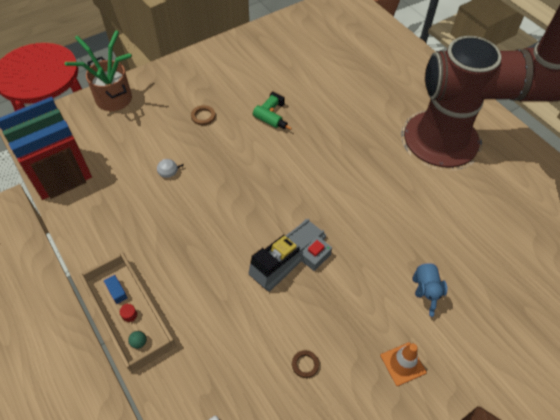

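View pics/side0.png

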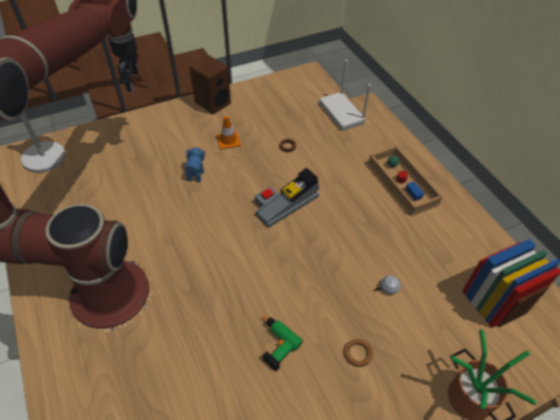

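The dock is in the middle: the red ejector is near scene (317,248) and side (267,194), and the yellow pack is near scene (284,247) and side (293,187). I'll enlarge both views.

```bash
cat > h.py <<'E'
import numpy as np,cv2
from station import r
def cam(n):
    c=r.get_calibration(n);R=cv2.Rodrigues(np.array(c["rvec"],float))[0];return np.array(c["K"]),R,np.array(c["tvec"],float).ravel()
def onz(n,uv,z,c=None):
    K,R,t=c or cam(n);d=R.T@np.linalg.inv(K)@[*uv,1];o=-R.T@t;return o+d*(z-o[2])/d[2]
def proj(n,p,c=None):
    K,R,t=c or cam(n);q=K@(R@p+t);return q[:2]/q[2]
E
python3 - <<'E'
from h import *
a=cv2.imread("pics/scene0.png")[205:300,235:345];b=cv2.imread("pics/side0.png")[155:235,240:335]
a=cv2.resize(a,None,fx=5,fy=5,interpolation=2)[:,:];b=cv2.resize(b,None,fx=5,fy=5,interpolation=2)
cv2.imwrite("pics/a.png",a);cv2.imwrite("pics/b.png",b)
print(onz("scene",(317,248),.051),onz("side",(267,194),.051))
E
```

```text
[0.5298635  0.12003009 0.051     ] [0.52712293 0.10422948 0.051     ]
```

View pics/a.png

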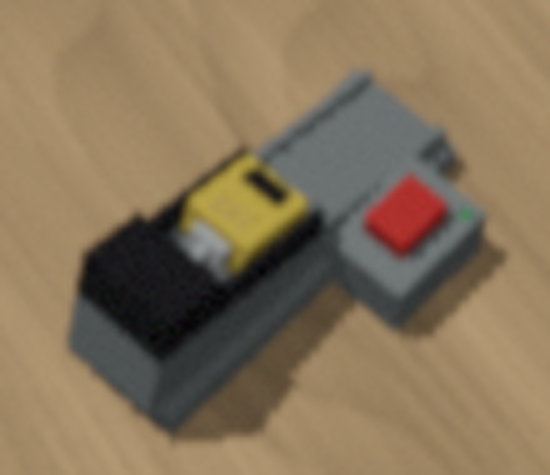

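View pics/b.png

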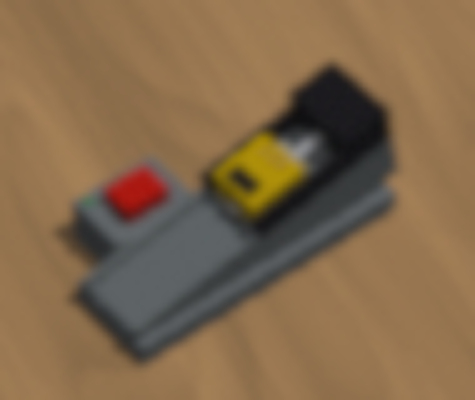

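```bash
cat > fit.py <<'E'
from h import *
from scipy.optimize import least_squares
a=np.radians(12)
def ch(x,y,z): return [x*np.cos(a)-z*np.sin(a),y,.035+x*np.sin(a)+z*np.cos(a)]
P=[]
def add(n,u,v,p,w=1): P.append((n,(235+u/5,205+v/5) if n=="scene" else (240+u/5,155+v/5),p,w))
add("scene",406,212,[0,.05,.051],2);add("side",137,191,[0,.05,.051],2)
add("scene",247,155,ch(.042,-.02,.024));add("scene",310,205,ch(.042,.02,.024))
add("scene",183,210,ch(.086,-.02,.024))
add("scene",363,75,ch(-.06,-.027,.005));
add("side",83,293,ch(-.06,.027,.005));add("side",143,353,ch(-.06,-.027,.005))
add("side",213,183,ch(.042,.02,.024));add("side",256,217,ch(.042,-.02,.024))
C={n:cam(n) for n in("scene","side")}
def T(q,p):
    c,s=np.cos(q[2]),np.sin(q[2]);return np.array([q[0]+c*p[0]-s*p[1],q[1]+s*p[0]+c*p[1],p[2]])
# per-camera residuals
f=lambda q:np.concatenate([w*(proj(n,T(q,p),C[n])-uv) for n,uv,p,w in P])
o=least_squares(f,[.53,.07,0],loss="soft_l1");q=o.x
print(q[:2],np.degrees(q[2]));print(f(q).reshape(-1,2).round(1).tolist())
print("ejector",T(q,[0,.05,.051]),"mid",T(q,[0,.025,.05]))
E
python3 fit.py
```

```text
[0.54367372 0.06666654] 15.428742032705282
[[-1.3, -1.7], [-1.7, -3.7], [-0.8, 0.2], [-0.5, -0.2], [0.1, -0.9], [-1.6, -1.7], [-0.0, -3.6], [-0.8, -5.2], [-1.0, -3.8], [-1.1, -3.2]]
ejector [0.53037174 0.11486465 0.051     ] mid [0.53702273 0.0907656  0.05      ]
```

```bash
cat > go.py <<'E'
from h import *
import sys
from scipy.spatial.transform import Rotation as Ro
# args x y z yaw : shift (40mm units) and turn in tool axes
x,y,z,yaw=map(float,sys.argv[1:5]);s=r.state()
R=Ro.from_euler("xyz",s["orientation"],degrees=True);G=Ro.from_euler("xyz",[180,0,yaw],degrees=True)
print("xyz",(R.inv().apply(np.array([x,y,z])-s["tcp_pos"])/.04).round(3),"turn",(R.inv()*G).as_rotvec().round(4),"t",s["t"],s["tcp_pos"],s["orientation"],s["force"],s["grip_width"])
E
python3 go.py .537 .091 .25 195.4
```

```text
xyz [-11.141  -7.781  -0.483] turn [-0.0017 -0.0009 -0.7136] t 0.1 [0.26862729 0.56369522 0.23017536] [-1.79893166e+02 -1.20276388e-02  1.54512918e+02] [ 0.44381453 -0.17939311  0.21458181] 0.08527087581100382
```

Emit:
{"name": "arm_command", "arguments": {
  "series": [
    {"gripper": -1,"xyz": [-1.1,-0.8,-0.5],"turn": [0,0,-0.07]},
    {"gripper": -1,"xyz": [-2.0,-1.4,-0.5],"turn": [0,0,-0.18]},
    {"gripper": -1,"xyz": [-2.8,-2.0,-0.5],"turn": [0,0,-0.29]},
    {"gripper": -1,"xyz": [-3.6,-2.5,-0.5],"turn": [0,0,-0.4]},
    {"gripper": -1,"xyz": [-4.4,-3.1,-0.5],"turn": [0,0,-0.51]},
    {"gripper": -1,"xyz": [-5.2,-3.65,-0.5],"turn": [0,0,-0.62]},
    {"gripper": -1,"xyz": [-6.0,-4.2,-0.5],"turn": [0,0,-0.71]},
    {"gripper": -1,"xyz": [-6.8,-4.75,-0.5],"turn": [0,0,-0.71]},
    {"gripper": -1,"xyz": [-7.6,-5.3,-0.5],"turn": [0,0,-0.71]},
    {"gripper": -1,"xyz": [-8.4,-5.9,-0.5],"turn": [0,0,-0.71]}
  ]
}}

```text
t: 0.93
tcp_pos: [0.4711, 0.2046, 0.2509]
orientation: [180.0, -0.0, -164.8]
force: [1.1, 0.6, -0.0]
grip_width: 0.0854
gripper_force: 0.0
```

```bash
python3 go.py .537 .091 .25 195.4
```

```text
xyz [-0.845 -3.172  0.023] turn [ 0.     -0.0002 -0.0036] t 0.9333 [0.47112301 0.20457494 0.25093202] [ 1.79999858e+02 -1.00687951e-02 -1.64803813e+02] [ 1.11764902  0.59512416 -0.02454683] 0.08538074945007297
```

Emit:
{"name": "arm_command", "arguments": {
  "series": [
    {"gripper": 0.15,"xyz": [-0.25,-0.9,0],"turn": [0,0,0]},
    {"gripper": 0.15,"xyz": [-0.5,-1.8,0],"turn": [0,0,0]},
    {"gripper": 0.15,"xyz": [-0.7,-2.6,0],"turn": [0,0,0]},
    {"gripper": 0.15,"xyz": [-0.85,-3.17,0],"turn": [0,0,0]},
    {"gripper": 0.15,"xyz": [-0.85,-3.17,0],"turn": [0,0,0]},
    {"gripper": 0.15,"xyz": [-0.85,-3.17,0],"turn": [0,0,0]},
    {"gripper": 0.15,"xyz": [-0.85,-3.17,0],"turn": [0,0,0]}
  ]
}}

```text
t: 1.52
tcp_pos: [0.5363, 0.0935, 0.2508]
orientation: [180.0, -0.1, -164.8]
force: [-0.5, 0.7, -0.2]
grip_width: 0.0365
gripper_force: 0.0
```

Run:
```python
from h import *
K,R,t=cam("wrist");np.savez("w1.npz",K=K,R=R,t=t);s=r.state();print(s["tcp_pos"],s["grip_width"],-R.T@t)
cv2.imwrite("pics/w1.png",r.snapshot("wrist")[:,:,::-1])
```

```text
[0.53627436 0.09345117 0.25081551] 0.036452973075746034 [0.46701018 0.07479103 0.39271038]
```

View pics/w1.png

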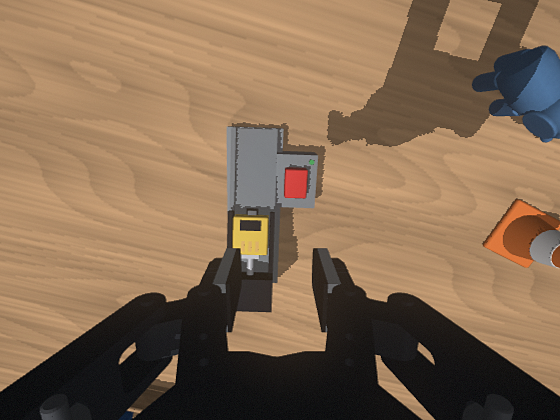

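The wrist view shows the red button at about (296,183), spanning columns 285–307 and rows 168–198. The pack's top front edge runs (233,217)–(267,217), and the end of the chute is near row 127. I'll refit the dock pose with an enlarged crop.

Run:
```python
import cv2
a=cv2.imread("pics/w1.png")[115:265,215:335];cv2.imwrite("pics/w1c.png",cv2.resize(a,None,fx=4,fy=4,interpolation=2))
```

```text
(no output)
```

View pics/w1c.png

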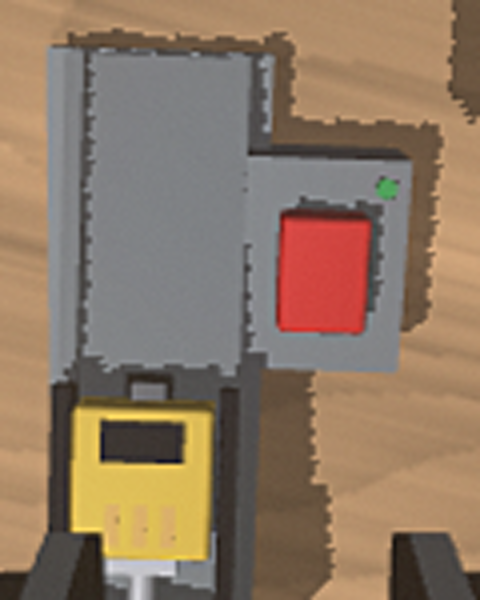

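```bash
cat > fitw.py <<'E'
import contextlib,io
with contextlib.redirect_stdout(io.StringIO()):
    from fit import *
d=np.load("w1.npz");C["wrist"]=(d["K"],d["R"],d["t"])
W=[]
def aw(u,v,p): W.append(("wrist",(215+u/4,115+v/4),p,1))
aw(280,219,[-.017,.037,.051]);aw(371,219,[-.017,.063,.051]);aw(366,333,[.017,.063,.051]);aw(277,331,[.017,.037,.051])
aw(76,407,ch(.042,-.02,.024));aw(214,410,ch(.042,.02,.024));aw(208,560,ch(.086,.02,.024))
aw(87,52,ch(-.06,-.0215,.0));aw(252,55,ch(-.06,.0215,.0))
for name,S in(("wrist",W),("scene",[p for p in P if p[0]=="scene"]),("side",[p for p in P if p[0]=="side"])):
    f=lambda q:np.concatenate([w*(proj(n,T(q,p),C[n])-uv) for n,uv,p,w in S])
    o=least_squares(f,[.53,.07,0.25],loss="soft_l1");q=o.x
    print(name,q[:2],np.degrees(q[2]),f(q).reshape(-1,2).round(1).tolist());print(" ej",T(q,[0,.05,.051]),"mid",T(q,[0,.025,.05]))
E
python3 fitw.py
```

```text
wrist [0.54234003 0.06766287] 12.938004056813922 [[0.6, -1.0], [0.9, -0.1], [0.1, 0.6], [-0.1, 0.2], [-1.0, -0.6], [0.2, -0.0], [0.3, 1.0], [0.0, -0.3], [-4.6, 0.4]]
 ej [0.5311452  0.11639352 0.051     ] mid [0.53674262 0.0920282  0.05      ]
scene [0.54295911 0.0693501 ] 14.091301936142523 [[-0.1, 0.2], [-0.1, 0.5], [-0.0, 0.4], [0.5, -0.8], [-0.2, -0.9]]
 ej [0.53078572 0.11784555 0.051     ] mid [0.53687242 0.09359783 0.05      ]
side [0.54027311 0.05374666] 14.754154421655532 [[0.0, 2.4], [0.6, -0.5], [-0.3, -1.9], [-0.1, -0.6], [-0.2, 0.1]]
 ej [0.52753951 0.10209803 0.051     ] mid [0.53390631 0.07792235 0.05      ]
```

```bash
python3 go.py .5368 .0925 .075 193.3
```

```text
xyz [-0.009 -0.039  4.399] turn [ 0.0005 -0.0006  0.034 ] t 1.5667 [0.53618199 0.09385459 0.25097815] [ 1.79971745e+02 -3.59689989e-02 -1.64754162e+02] [-0.27139482  0.1523022  -0.90008933] 0.03623560109107925
```

Emit:
{"name": "arm_command", "arguments": {
  "series": [
    {"gripper": 0.15,"xyz": [0,-0.04,0.9],"turn": [0,0,0.034]},
    {"gripper": 0.15,"xyz": [0,-0.04,1.8],"turn": [0,0,0.034]},
    {"gripper": 0.15,"xyz": [0,-0.04,2.7],"turn": [0,0,0.034]},
    {"gripper": 0.15,"xyz": [0,-0.04,3.5],"turn": [0,0,0.034]},
    {"gripper": 0.15,"xyz": [0,-0.04,4.1],"turn": [0,0,0.034]},
    {"gripper": 0.15,"xyz": [0,-0.04,4.4],"turn": [0,0,0.034]},
    {"gripper": 0.15,"xyz": [0,-0.04,4.4],"turn": [0,0,0.034]},
    {"gripper": 0.15,"xyz": [0,-0.04,4.4],"turn": [0,0,0.034]}
  ]
}}

```text
t: 2.23
tcp_pos: [0.5371, 0.0923, 0.0757]
orientation: [180.0, 0.0, -166.7]
force: [-0.6, -0.0, 1.1]
grip_width: 0.0363
gripper_force: 0.0
```

```bash
python3 go.py .5368 .0925 .045 193.3
python3 - <<'E'
from h import *
a=r.snapshot("wrist")[100:400,130:430,::-1];b=r.snapshot("scene")[205:285,250:350,::-1]
a=cv2.resize(a,(400,400));b=cv2.resize(b,(400,320),interpolation=2)
cv2.imwrite("pics/c.png",np.hstack([a,np.vstack([b,b[:80]*0])]))
E
```

```text
xyz [0.007 0.007 0.768] turn [0.     0.     0.0003] t 2.2333 [0.5371212  0.09228414 0.07571778] [ 1.79999115e+02  1.49759199e-03 -1.66683593e+02] [-0.62121882 -0.01106449  1.12971844] 0.0362915810004097
```

View pics/c.png

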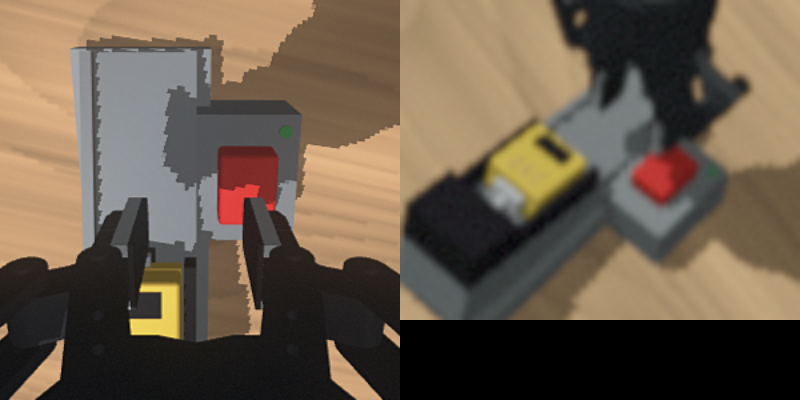

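The fingers straddle correctly, one over the chute middle (col 125) and the other over the button (col 260). I'll descend.

Emit:
{"name": "arm_command", "arguments": {
  "series": [
    {"gripper": 0.15,"xyz": [0,0,0.2],"turn": [0,0,0]},
    {"gripper": 0.15,"xyz": [0,0,0.4],"turn": [0,0,0]},
    {"gripper": 0.15,"xyz": [0,0,0.55],"turn": [0,0,0]},
    {"gripper": 0.15,"xyz": [0,0,0.65],"turn": [0,0,0]},
    {"gripper": 0.15,"xyz": [0,0,0.7],"turn": [0,0,0]},
    {"gripper": 0.15,"xyz": [0,0,0.7],"turn": [0,0,0]}
  ]
}}

```text
t: 2.83
tcp_pos: [0.5368, 0.0915, 0.0468]
orientation: [180.0, -0.1, -166.8]
force: [-0.4, -0.6, 1.4]
grip_width: 0.0362
gripper_force: 0.5
```

Emit:
{"name": "arm_command", "arguments": {
  "series": [
    {"gripper": 0.15,"xyz": [0,0,0.04],"turn": [0,0,0]},
    {"gripper": 0.15,"xyz": [0,0,0.08],"turn": [0,0,0]},
    {"gripper": 0.15,"xyz": [0,0,0.12],"turn": [0,0,0]},
    {"gripper": 0.15,"xyz": [0,0,0.12],"turn": [0,0,0]},
    {"gripper": 0.15,"xyz": [0,0,0.12],"turn": [0,0,0]}
  ]
}}

```text
t: 3.25
tcp_pos: [0.5371, 0.0916, 0.0426]
orientation: [180.0, -0.0, -166.8]
force: [-1.6, -0.3, 3.5]
grip_width: 0.0361
gripper_force: 2.6
```

Emit:
{"name": "arm_command", "arguments": {
  "series": [
    {"gripper": 0.15,"xyz": [0,0,0.04],"turn": [0,0,0]},
    {"gripper": 0.15,"xyz": [0,0,0.08],"turn": [0,0,0]},
    {"gripper": 0.15,"xyz": [0,0,0.1],"turn": [0,0,0]},
    {"gripper": 0.15,"xyz": [0,0,0.1],"turn": [0,0,0]},
    {"gripper": 0.15,"xyz": [0,0,0.1],"turn": [0,0,0]}
  ]
}}

```text
t: 3.67
tcp_pos: [0.5373, 0.0917, 0.0406]
orientation: [180.0, -0.1, -166.7]
force: [-9.0, -0.5, 15.5]
grip_width: 0.0367
gripper_force: 8.4
```

Run:
```python
from h import *
s=r.state();print(s["t"],s["tcp_pos"],s["force"],s["wrist_torque"])
a=r.snapshot("wrist")[100:400,130:430,::-1];b=r.snapshot("scene")[205:285,250:350,::-1]
a=cv2.resize(a,(400,400));b=cv2.resize(b,(400,320),interpolation=2)
cv2.imwrite("pics/d.png",np.hstack([a,np.vstack([b,b[:80]*0])]))
```

```text
3.6667 [0.5373146  0.09169015 0.04060168] [-8.96159205 -0.54227282 15.49637725] [0.16683823 1.5473848  0.07474747]
```

View pics/d.png

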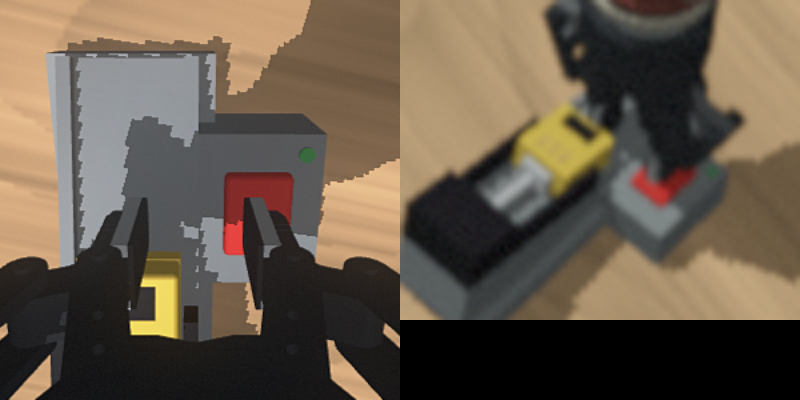

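The pack has popped out and the plunger is extended (scene panel, pack near (565,145)). The forces look a little high, so I'll let things settle and re-read.

Emit:
{"name": "arm_command", "arguments": {
  "series": [
    {"gripper": 0.15,"xyz": [0,0,-0.02],"turn": [0,0,0]},
    {"gripper": 0.15,"xyz": [0,0,-0.02],"turn": [0,0,0]},
    {"gripper": 0.15,"xyz": [0,0,-0.02],"turn": [0,0,0]},
    {"gripper": 0.15,"xyz": [0,0,-0.02],"turn": [0,0,0]},
    {"gripper": 0.15,"xyz": [0,0,-0.02],"turn": [0,0,0]}
  ]
}}

```text
t: 4.18
tcp_pos: [0.5372, 0.0917, 0.0407]
orientation: [180.0, -0.0, -166.7]
force: [-6.8, -0.7, 11.7]
grip_width: 0.0365
gripper_force: 6.6
```

```bash
cat > e.py <<'E'
from fitw import *
q=[.5425,.068,np.radians(13.4)]
for x in(.064,.05,.046,.042,.033,.02):
    print(x,[((proj("scene",T(q,ch(x-.022,y,.024)))-[250,205])*4).round() for y in(-.02,.02)],[((proj("scene",T(q,ch(x+.022,y,.024)))-[250,205])*4).round() for y in(-.02,.02)])
E
python3 e.py | tail -6
python3 - <<'E'
from h import *
b=r.snapshot("scene")[205:285,250:350,::-1]
cv2.imwrite("pics/e.png",cv2.resize(b,None,fx=7,fy=7,interpolation=2))
E
```

```text
0.064 [array([137., 123.]), array([186., 163.])] [array([ 87., 161.]), array([137., 203.])]
0.05 [array([152., 112.]), array([202., 151.])] [array([103., 149.]), array([153., 190.])]
0.046 [array([156., 108.]), array([206., 148.])] [array([107., 146.]), array([158., 186.])]
0.042 [array([161., 105.]), array([210., 144.])] [array([112., 142.]), array([162., 183.])]
0.033 [array([170.,  98.]), array([220., 137.])] [array([122., 134.]), array([172., 175.])]
0.02 [array([184.,  87.]), array([234., 126.])] [array([137., 123.]), array([186., 163.])]
```

View pics/e.png

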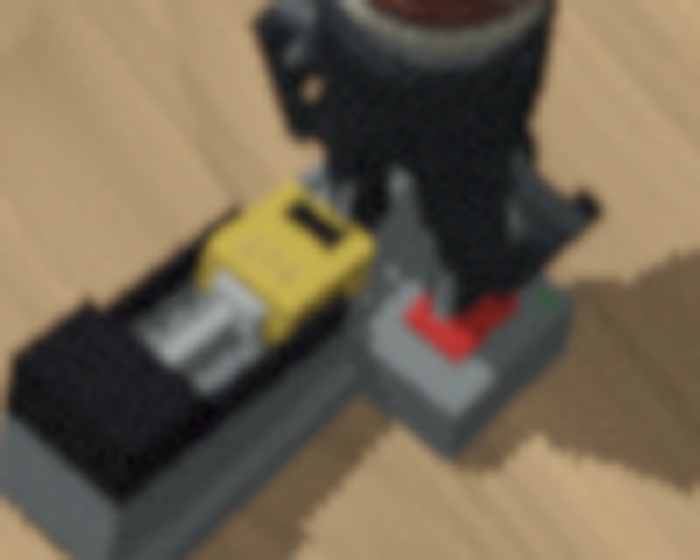

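The pack lies flat on the chute at about x = 0.036 m (front corners near (295,180) and (375,240) in the crop). It rests against the finger, with the plunger out behind it. The ejector is fully down. I'll hold for a moment and hand in.

Emit:
{"name": "arm_command", "arguments": {
  "series": [
    {"gripper": 0.15,"xyz": [0,0,0],"turn": [0,0,0]},
    {"gripper": 0.15,"xyz": [0,0,0],"turn": [0,0,0]},
    {"gripper": 0.15,"xyz": [0,0,0],"turn": [0,0,0]},
    {"gripper": 0.15,"xyz": [0,0,0],"turn": [0,0,0]},
    {"gripper": 0.15,"xyz": [0,0,0],"turn": [0,0,0]},
    {"gripper": 0.15,"xyz": [0,0,0],"turn": [0,0,0]}
  ]
}}

```text
t: 4.73
tcp_pos: [0.5372, 0.0916, 0.0407]
orientation: [180.0, -0.0, -166.7]
force: [-7.4, -1.4, 11.3]
grip_width: 0.0365
gripper_force: 6.6
```

```bash
python3 -c "
from station import r
print(r.state()['force']);print(r.finish_job())"
```

```text
[-7.44039472 -1.35933808 11.26964701]
the job is handed in; nothing more can be done
None
```

I handed the job in at about 4.7 s with one finger holding the ejector down and the other holding the popped pack at rest on the chute, about 28 mm out of its bay; `finish_job` returned no verdict, so I can't confirm the result.

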